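# Squeeze and turn the safety cap off a jar

### The job

Open the safety jar that stands in the bench holder: squeeze the two side tabs of its cap inward, just hard enough to unlock them without cracking them, turn the cap anticlockwise until you feel its end stop, without forcing it, and lift it off while the jar stays seated in the holder. Then set the cap down gently, top side up, flat on the floor of the tray, clear of the tweezers, let go and leave the other things where they are.

Things in the scene. Friction and masses are not known exactly. Their poses are not given: they have to be found in the camera images.
- cap: Grey squeeze-and-turn safety cap on the jar: skirt 53 mm across, 31 mm high, 80 g. Origin: centre of its underside, z up its axis, squeeze tabs at +y and -y, 60 mm over their outer faces. Closed, its underside is 71 mm above the jar's; three inner lugs catch under three lugs of the neck, held tight by a spring liner (about 10 N upward), so it drags when turned and must not be pulled yet.
- cap_top (a point): Centre of the cap's top, 31 mm above its underside. With both tabs in, the cap turns anticlockwise seen from above; on the neck its lugs are clear after 28 degrees and an end stop is met at 61, where the moment about its axis rises within 2 degrees by 0.2 N m. There it lifts straight off, clear of the neck when 25 mm up. Over 45 N in all between cap and jar (about 0.7 N m at the stop) spoils it.
- tab_left: Ribbed grey pad at the cap's +y side, 18 mm wide, 19 mm high, that slides 4.5 mm straight inward. Origin: middle of its outer face, 30 mm from the cap's axis, 17.5 mm above the cap's underside. Spring: 5.5 N at first, 4.2 N more per mm; the tooth below it leaves its notch in the jar's collar after 2.5 mm (16 N), the inner end is at 24 N. Fingers cracking it: over 36 N.
- tab_right: The same pad at the cap's -y side. Both must be in at once. A squeeze out of centre pushes cap and jar sideways and is felt as a side force; with the jar against the well it frees only one tab. Past the notches the tabs need no longer be fully in.
- jar: White square jar, 64 x 64 mm, 95 mm to the rim of its neck, 0.45 kg. Origin: centre of its underside, z up. It stands loose, 8 mm above the worktop, in a holder screwed down there (plate 150 x 92 mm, eight grey fins to 42 mm height round a well 73 mm square). Turned with the cap, it first follows by 1 to 17 degrees, not known beforehand, until it wedges in the well: so feel for the end stop.
- collar_top (a point): On the jar's axis, at the height of the top of its collar: a ring 64 mm across round the foot of the cap, notched at +y and -y for the tabs' teeth. It is 5 mm above the closed cap's underside, so fingertips on the tabs must end higher than it (3 to 10 mm is good). Fingers must not press on the jar with over 20 N.
- tray: Shallow teal plastic tray, 269 mm (its x) by 189 mm (its y), rim 20 mm high, that does not slide. Origin: centre of its underside; floor 2 to 4 mm above that, flat over 215 x 140 mm. Tweezers lie in its -x half. The cap must stand with its axis within 85 mm (x) and 46 mm (y) of the tray's middle.
- clear_floor (a point): Point on the tray's floor in the middle of its empty +x half (45 mm from the tray's middle), a good place for the cap.
- tweezers: Steel tweezers, 119 x 9 x 11 mm, lying across the -x half of the tray. Origin: their middle, underside. Bystander, to be left alone.
- timer: White bench timer, 20 x 68 x 60 mm, standing on edge in front, between tray and holder. Origin: centre of its underside. Bystander, to be left alone.
Mind the look-alikes: they are no part of the job. There is more than one size of the cap; the one meant has the size given above.

How it is judged:
By the outcome, as a careful person would: the job done as asked, in the order asked, and still so for the second after the job is handed in, with the robot touching nothing.
It also fails if it takes over 61 s, if anything falls off the work surface, if the arm or the gripper's body presses on something with over 40 N, if the wrist force passes 120 N, or if a joint passes its speed limit or range.

### The arm

A 6-joint arm with a two-finger parallel gripper is mounted at the origin on a cart in front of the work surface, level with it; the furniture and walls round the work are solid. World frame = base frame: x ahead of the robot, y to its left, z up, the work surface at z = 0. Lengths are in m, angles in rad, forces in N, time in s.
With the tool pointing down it reaches from about 0.35 to 0.975 m from the base axis. Payload 4.9 kg.
Tool frame: the origin (TCP) lies at the very end of the fingers, on their centre line; the grasp point (between the pads) lies 19 mm behind it (pinch_z is the distance from the TCP to the grasp point, in m); z points along the fingers, y is the line along which they close (so a half turn about z gives the same grasp; the last joint's range is limited). The gripper opens to 85 mm and grips with 20 to 120 N. Pads are 22 mm wide; open, the fingers measure 114 mm over their backs; the gripper's body (76 mm by 85 mm) begins 54 mm behind the grasp point. The pads swing forward as they close: fully open they stand 13 mm farther back than shut.
Start: joints at [-1.424, 0.053, 1.613, -0, 1.476, -0.119], TCP at [0.164, -0.603, 0.196] pointing down, gripper open.
Joint ranges: [-3.01, 3.01], [-1.01, 2.22], [0.06, 2.58], [-1.02, 4.17], [0.09, 2.62], [-3.14, 3.14]. Speed limits (rad/s): [2.57, 2.57, 3.14, 3.14, 3.14, 3.14].

### API

Orientations are given as a unit quaternion [w, x, y, z].
In Python, from plant import * gives the robot as it stands. The module is installed in compiled form; this text tells all that it offers.
- The arm moves only by the tool play_rows, never from a script. Its arguments are lists of equal length, an entry for each row: "linear": the shift along the world's x, y, z in m, a list of three; "turn": the turn about the world's z in degrees. A call has 1 to 8 rows; each row shifts and turns the commanded pose from where the row before left it; what a row does not reach is not made up. A row lasts 1/8 s, in which the tool goes at most 62.5 mm and 10.7 degrees, less where a joint would pass 70% of its speed; a pose out of reach is approached as far as the arm can. A call is refused whole if a number of a shift passes 0.0625 or a number of a turn 10.7, either way. A call with a gripper value outside its range is refused whole. "hand" is the finger opening in m, from 0 to 0.0854, set as the call begins (left out, the last holds). The fingers move at their own pace and stop on an object; the grip force is fixed at half the most. Time passes only in rows, so rows that do not move let the fingers close. It gives the time, the measured TCP pose, the force, the opening and the grip force at its end, in the units of the state.
- state(): the state, without advancing time (a new reading comes with each control period).
- grab_frame(name): name is "scene" or "top" or "wrist"; returns the picture (384x512x3 uint8, red, green, blue); there is no depth.
- camera_info(name): a dict with "camera_matrix" (3x3 intrinsics, pixels), "distortion" ([k1, k2, p1, p2, k3] as OpenCV has them; the pictures are not rectified), "origin" and "attitude" of the camera in the world; the wrist camera has in their place "mount" (4x4, takes a point from camera to tool coordinates, whose origin is the TCP and whose axes are the flange's). Camera axes: x right, y down, z forward; pixel columns grow to the right and rows downward; lengths in m; the calibration is good to about 2 mm. A picture is of the moment at which its call begins: read the wrist's pose just before it. camera_info takes no time and is no camera call.
- job_done(): hands the job in; it is judged then, once.
Trained networks look in the newest picture that a camera, given by its name, has taken for a name from the list of things; names that differ only in an ending like _2 or _b are one class to them, and where a whole thing is asked for, a point or a joint stands for the part that bears it (a point fixed in the world has none). Each returns a list of dicts, best first, with "p" (0 to 1); they miss things now and then, are a little off and sometimes report something else, mostly with a low value. They report only what shows in the picture. A call takes as long as a camera call. They do not tell look-alikes from the thing itself.
- trace(camera, thing): "region" (384x512 bool, what is visible of it) and "location" ([column, row] in pixels, amid what is visible of it).
The state is a dict: "time": time; "joint_pos": joint angles; "joint_vel": joint speeds; "joint_efforts": joint torques, N m; "tool_pos": TCP position; "tool_rot": TCP orientation; "contact_force": force on the tool from outside, world axes, zero at the start; "ft_torque": the same for the moment, N m; "gripper_width": opening from 0.0 (shut) to 1.0 (fully open); "grasp_force": force on a finger pad.
Only numpy, scipy, OpenCV 4.12 (cv2) and the standard library are available. Lean on these libraries where they do the work, as an engineer would, in place of code of your own. Each camera call takes 0.05 s, during which the arm holds its last target. There are 200 camera calls.

## Working session

There is one attempt and no reset: what is moved stays moved. The work goes in short steps, Python scripts to look and compute and a tool call to move; the robot and the scene stay as the last step left them, time stands still between calls to the robot, and variables do not carry over. Pictures are saved under pics/ and viewed, at most 10 in all, crops included, and the job is handed in when it is done.

Besides the shell and the picture viewer there is one more tool, called after "Request:" as a command line: name --pt "numbers of a row" for each row, then --argument value for the rest. play_rows: Moves the arm, as the interface text tells. Its arguments: {"type":"object","properties":{"linear":{"type":"array","items":{"type":"array","items":{"type":"number"}}},"turn":{"type":"array","items":{"type":"number"}},"hand":{"type":"number"}},"required":["linear","turn"]}

```bash
mkdir -p pics
cat > h.py <<'E'
from plant import *
import numpy as np, cv2
from scipy.spatial.transform import Rotation as R
def q2R(q): return R.from_quat([q[1],q[2],q[3],q[0]]).as_matrix()
def cam(name):
    i=camera_info(name); K=np.array(i["camera_matrix"]); D=np.array(i["distortion"])
    if "mount" in i:
        s=state(); T=np.eye(4); T[:3,:3]=q2R(s["tool_rot"]); T[:3,3]=s["tool_pos"]; T=T@np.array(i["mount"])
        return K,D,T[:3,:3],T[:3,3]
    a=np.array(i["attitude"]); Rm=a if a.shape==(3,3) else q2R(a)
    return K,D,Rm,np.array(i["origin"])
def onz(c,px,z):
    K,D,Rm,o=c; u=cv2.undistortPoints(np.array([[px]],float),K,D)[0,0]
    d=Rm@np.array([u[0],u[1],1]); return o+d*(z-o[2])/d[2]
def proj(c,P):
    K,D,Rm,o=c; p=(np.array(P,float).reshape(-1,3)-o)@Rm
    return cv2.projectPoints(p,np.zeros(3),np.zeros(3),K,D)[0][:,0]
def save(n,f): cv2.imwrite(f"pics/{n}.png",cv2.cvtColor(f,cv2.COLOR_RGB2BGR))
E
python3 - <<'E'
from h import *
s=state();print(s)
A=[]
for n in ["top","scene"]:
    f=grab_frame(n);c=cam(n);print(n,c[3],c[2].round(3).tolist(),c[0][0,0]);
    for t,z in [("cap",.11),("cap_top",.11),("jar",.08),("tray",.005),("timer",.06),("tweezers",.01),("tab_left",.0965),("tab_right",.0965)]:
        for r in trace(n,t)[:3]: print(n,t,round(r["p"],2),np.round(r["location"]),r["region"].sum(),onz(c,r["location"],z).round(3))
    A.append(f)
save("a",np.hstack(A)[:, :]) if 0 else [save("top",A[0]),save("scene",A[1])]
E
```

```text
{'time': 0.0, 'joint_pos': array([-1.42400462e+00,  5.33124965e-02,  1.61426625e+00,  1.48713790e-05,
        1.47601846e+00, -1.19024799e-01]), 'joint_vel': array([ 0.00086647, -0.00022764,  0.00051401,  0.0013895 ,  0.00011767,
       -0.00074149]), 'joint_efforts': array([-4.09588138e-04, -3.93684626e+01, -3.70178068e+01, -2.85191772e-04,
        6.89215609e-03,  1.06054387e-06]), 'tool_pos': array([ 0.16407458, -0.60236765,  0.19430718]), 'tool_rot': array([-1.00228018e-03,  9.91180289e-01,  1.32516531e-01, -6.51368229e-06]), 'contact_force': array([-0.17751683, -0.06478236,  0.10161964]), 'ft_torque': array([-0.04587184,  0.02429947,  0.0004953 ]), 'grasp_force': 0.0, 'gripper_width': 1.0023406877016103}
top [0.35802209 0.03962759 1.20422172] [[-0.022, -0.992, 0.122], [-1.0, 0.02, -0.018], [0.016, -0.123, -0.992]] 434.4565210296837
top cap 0.83 [186. 197.] 381 [0.487 0.184 0.11 ]
top cap 0.71 [228. 218.] 166 [0.43  0.081 0.11 ]
top cap_top 0.64 [183. 194.] 443 [0.495 0.192 0.11 ]
top cap_top 0.55 [147. 190.] 143 [0.507 0.284 0.11 ]
top cap_top 0.42 [226. 214.] 146 [0.441 0.084 0
[... 188 characters left out ...]
 130 [ 0.458 -0.268  0.01 ]
top tweezers 0.22 [191. 203.] 252 [0.481 0.184 0.01 ]
scene [-0.09327811  0.49782832  0.54578188] [[-0.646, -0.373, 0.666], [-0.763, 0.324, -0.559], [-0.008, -0.869, -0.494]] 422.93246279275183
scene cap 0.7 [248. 253.] 318 [0.345 0.161 0.11 ]
scene cap 0.65 [182. 227.] 693 [0.481 0.205 0.11 ]
scene cap_top 0.81 [182. 227.] 716 [0.481 0.205 0.11 ]
scene cap_top 0.81 [249. 251.] 332 [0.348 0.157 0.11 ]
scene cap_top 0.55 [132. 286.] 436 [0.398 0.339 0.11 ]
scene jar 0.58 [190. 255.] 1219 [0.437 0.219 0.08 ]
scene tray 0.67 [309. 187.] 2297 [ 0.56  -0.211  0.005]
scene tray 0.51 [182. 227.] 667 [0.619 0.133 0.005]
scene timer 0.61 [293. 244.] 749 [0.362 0.041 0.06 ]
```

Run:
```python
import cv2
a=cv2.imread("pics/top.png")[140:290,110:410];b=cv2.imread("pics/scene.png")[130:330,80:400]
cv2.imwrite("pics/topc.png",cv2.resize(a,None,fx=2.6,fy=2.6,interpolation=2))
cv2.imwrite("pics/scenec.png",cv2.resize(b,None,fx=2.5,fy=2.5,interpolation=2))
```

```text
(no output)
```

View pics/topc.png

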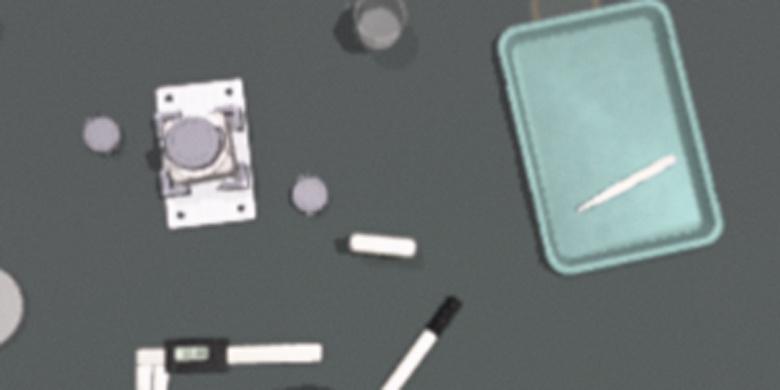

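View pics/scenec.png

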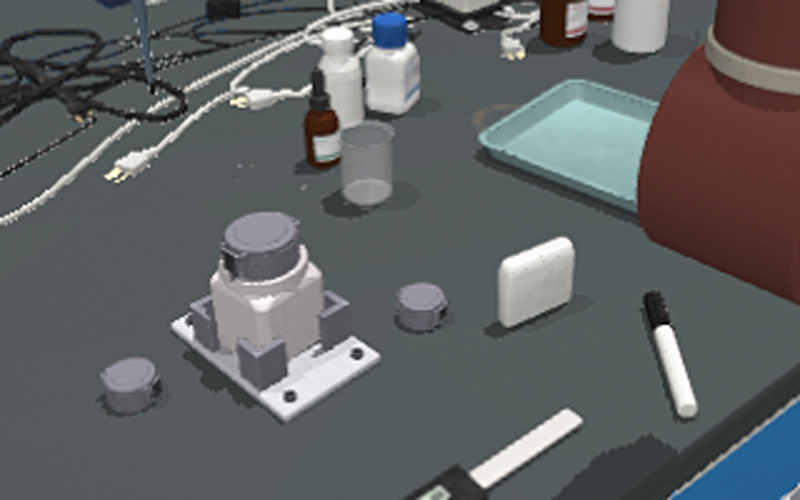

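The top view shows the jar with the capped top at about (183,194) px in the holder, with two loose look-alike caps either side of it. The tray is at (343,191) px with tweezers in its near half. The timer and the beaker lie in between. I'll go over at height.

Request:
play_rows --pt "0.036 0.025 0.015" --pt "0.036 0.025 0.015" --pt "0.036 0.025 0.015" --pt "0.036 0.025 0.015" --pt "0.036 0.025 0.015" --pt "0.036 0.025 0.015" --pt "0.036 0.025 0.015" --pt "0.036 0.025 0.015" --turn '[0, 0, 0, 0, 0, 0, 0, 0]'

```text
time: 1.9
tool_pos: [0.4533, -0.4021, 0.3161]
tool_rot: [0.0, 0.991, 0.132, 0.0]
contact_force: [0.7, -1.0, -0.1]
gripper_width: 1.0
grasp_force: 0.0
```

Run:
```python
from h import *
print(np.round(camera_info("wrist")["mount"],3).tolist(), camera_info("wrist")["camera_matrix"][0])
f=grab_frame("wrist");c=cam("wrist");save("w0",f)
for t,z in [("tray",.005),("tweezers",.01),("clear_floor",.003)]:
    for r in trace("wrist",t)[:2]:
        P=onz(c,r["location"],z);print(t,r["p"],np.round(r["location"]),P.round(3))
# tray rim ends from top picture
f=grab_frame("top");c=cam("top")
r=trace("top","tray")[0];k=cv2.findContours(r["region"].astype(np.uint8),0,2)[0];k=max(k,key=len)
P=np.array([onz(c,p,.02)[:2] for p in k[:,0].astype(float)],np.float32)
(b)=cv2.minAreaRect(P);print("tray",b,cv2.boxPoints(b).round(3).tolist())
for t in trace("top","tweezers")[:2]:print(onz(c,t["location"],.01).round(3))
```

```text
[[0.0, -0.953, -0.302, 0.077], [1.0, -0.0, 0.001, -0.0], [-0.001, -0.302, 0.953, -0.179], [0.0, 0.0, 0.0, 1.0]] [278.73846532   0.         259.3288679 ]
tray 0.98 [170.  87.] [ 0.519 -0.227  0.005]
tweezers 0.61 [183. 126.] [ 0.463 -0.262  0.01 ]
clear_floor 0.86 [171.  84.] [ 0.525 -0.228  0.003]
tray ((0.5038775205612183, -0.23630166053771973), (0.26982957124710083, 0.1902603954076767), 11.43200969696045) [[0.3529999852180481, -0.17000000178813934], [0.38999998569488525, -0.35600000619888306], [0.6549999713897705, -0.30300000309944153], [0.6169999837875366, -0.11599999666213989]]
```

Request:
play_rows --pt "0.005 0.05 0" --pt "0.005 0.05 0" --pt "0.005 0.05 0" --pt "0.005 0.05 0" --pt "0.005 0.05 0" --pt "0.005 0.05 0" --pt "0 0.05 0" --pt "0 0.05 0" --turn '[0, 0, 0, 0, 0, 0, 0, 0]'

```text
time: 3.25
tool_pos: [0.4816, -0.0025, 0.3149]
tool_rot: [-0.0, 0.991, 0.131, -0.0]
contact_force: [0.8, 0.2, 0.1]
gripper_width: 1.002
grasp_force: 0.0
```

Request:
play_rows --pt "0 0.05 -0.01" --pt "0 0.05 -0.01" --pt "0 0.05 -0.01" --pt "0 0.04 -0.01" --pt "0 0 0" --turn '[0, 0, 0, 0, 0]'

```text
time: 3.88
tool_pos: [0.4812, 0.1878, 0.2736]
tool_rot: [0.0, 0.991, 0.134, -0.002]
contact_force: [-0.4, -0.0, 0.3]
gripper_width: 1.001
grasp_force: 0.0
```

```bash
cat > look.py <<'E'
from h import *
import sys
f=grab_frame("wrist");c=cam("wrist");save(sys.argv[1],f)
for t,z in [("cap_top",.110),("cap",.1),("tab_left",.0965),("tab_right",.0965),("collar_top",.084),("jar",.079)]:
    for r in trace("wrist",t)[:4]:
        print(t,round(r["p"],2),np.round(r["location"]),r["region"].sum(),onz(c,r["location"],z).round(4))
u=proj(c,[.487,.187,.11])[0].astype(int);x,y=max(u[0]-100,0),max(u[1]-75,0)
cv2.imwrite(f"pics/{sys.argv[1]}c.png",cv2.cvtColor(cv2.resize(f[y:y+150,x:x+200],None,fx=4,fy=4,interpolation=2),4));print(x,y)
E
python3 look.py w1
```

```text
cap_top 0.84 [313. 192.] 473 [0.4687 0.1107 0.11  ]
cap_top 0.67 [196. 114.] 587 [0.5242 0.2767 0.11  ]
cap_top 0.58 [260. 154.] 1479 [0.4977 0.1909 0.11  ]
cap 0.8 [257. 152.] 1518 [0.4973 0.1937 0.1   ]
cap 0.72 [194. 113.] 522 [0.5238 0.2821 0.1   ]
cap 0.69 [317. 188.] 438 [0.4725 0.1047 0.1   ]
tab_left 0.64 [266. 130.] 684 [0.5265 0.1905 0.0965]
tab_left 0.58 [237. 152.] 32 [0.4898 0.2185 0.0965]
collar_top 0.82 [259. 134.] 737 [0.5182 0.1978 0.084 ]
jar 0.71 [259. 153.] 1577 [0.4927 0.1906 0.079 ]
jar 0.58 [260. 131.] 673 [0.5217 0.1962 0.079 ]
160 87
```

View pics/w1c.png

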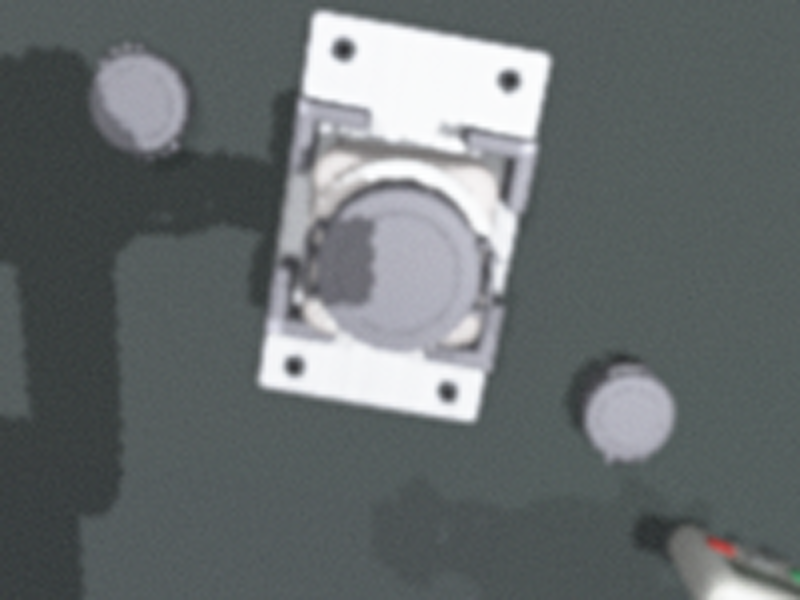

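The cap top is centred near (261,153) px, with a tab at each side, at about (237.5,152.5) and (282,155.5). The look-alikes are at the far left and lower right. I'll compute the tab line and go nearer.

Run:
```python
from h import *
c=cam("wrist")
a=onz(c,[237.5,152.5],.1);b=onz(c,[282,155.7],.1);print(a,b,(a+b)/2,np.linalg.norm(a-b),np.degrees(np.arctan2(*(b-a)[[1,0]])))
print(onz(c,[261,153.2],.11), "tool y deg",np.degrees(np.arctan2(*q2R(state()["tool_rot"])[[1,0],1])))
```

```text
[0.49131727 0.21744034 0.1       ] [0.50221401 0.16125339 0.1       ] [0.49676564 0.18934687 0.1       ] 0.057233834490928955 -79.02446447971201
[0.49992856 0.18866558 0.11      ] tool y deg -74.88150445764967
```

Request:
play_rows --pt "0.005 0 -0.02" --pt "0.005 0 -0.02" --pt "0.005 0 -0.02" --pt "0 0 -0.02" --pt "0 0 0" --turn '[0, 0, 0, 0, 0]'

```text
time: 4.85
tool_pos: [0.4956, 0.1867, 0.1923]
tool_rot: [0.0, 0.991, 0.133, -0.003]
contact_force: [-0.2, -0.1, 0.5]
gripper_width: 0.998
grasp_force: 0.0
```

```bash
sed -i 's/-100/-112/;s/-75/-84/;s/y+150,x:x+200/y+168,x:x+224/;s/fx=4,fy=4/fx=3.55,fy=3.55/' look.py; python3 look.py w2
```

```text
cap_top 0.89 [180. 126.] 824 [0.5322 0.2731 0.11  ]
cap_top 0.74 [252. 183.] 2541 [0.4967 0.1944 0.11  ]
cap 0.91 [249. 181.] 2595 [0.4944 0.1973 0.1   ]
cap 0.83 [324. 214.] 624 [0.4809 0.1119 0.1   ]
cap 0.56 [178. 124.] 821 [0.5321 0.2774 0.1   ]
tab_left 0.58 [226. 176.] 68 [0.4924 0.2211 0.0965]
tab_right 0.6 [327. 201.] 26 [0.4941 0.1123 0.0965]
tab_right 0.49 [281. 183.] 63 [0.5    0.1652 0.0965]
tab_right 0.42 [256. 150.] 1054 [0.5263 0.1987 0.0965]
collar_top 0.92 [258. 150.] 1052 [0.5254 0.1965 0.084 ]
jar 0.59 [257. 150.] 1026 [0.5245 0.1976 0.079 ]
144 109
```

View pics/w2c.png

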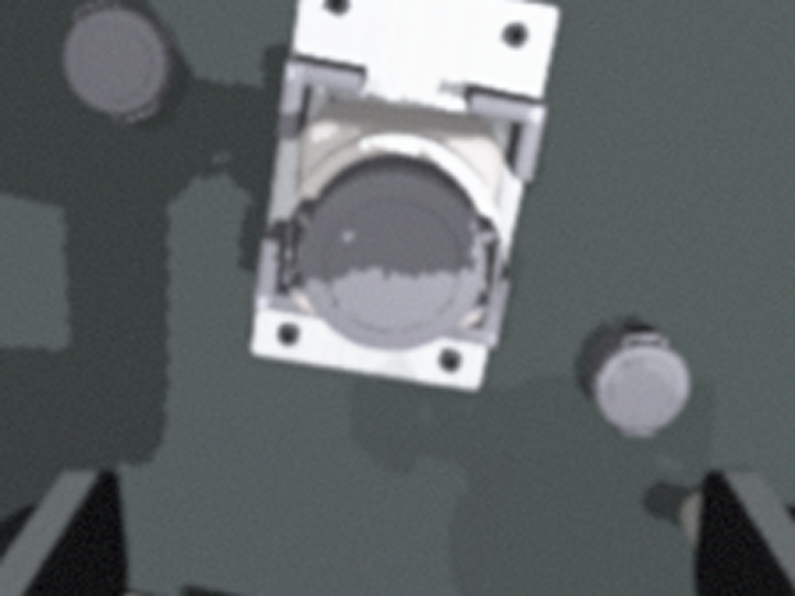

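The cap sits at about (252.5,182) px, with the tab faces near (225,178) and (282,183.5). Next I'll fit a cap model to both views' masks to refine it.

```bash
cat > fit.py <<'E'
from h import *
from scipy.optimize import minimize
th=np.linspace(0,2*np.pi,60)
def model(c,x,y,yaw,z0):
    m=np.zeros((384*4,512*4),np.uint8)
    cyl=np.array([[.0265*np.cos(t),.0265*np.sin(t),z] for t in th for z in (0,.031)])
    parts=[cyl]+[np.array([[a,s*b,z] for a in(-.009,.009) for b in(.02,.03) for z in(.008,.027)]) for s in(1,-1)]
    Rz=R.from_euler("z",yaw).as_matrix()
    for p in parts:
        u=proj(c,p@Rz.T+[x,y,z0]); h=cv2.convexHull(((u+.5)*4).astype(np.float32)).astype(np.int32); cv2.fillPoly(m,[h],255)
    return cv2.resize(m,(512,384),interpolation=cv2.INTER_AREA)/255.
def fit(c,reg,x0,z0=.079):
    reg=reg.astype(float)
    def cost(p): 
        m=model(c,*(x0[:2]+p[:2]/1000),x0[2]+p[2]/20,z0); return 1-np.minimum(m,reg).sum()/np.maximum(m,reg).sum()
    best=min((minimize(cost,[0,0,k],method="Nelder-Mead",options=dict(initial_simplex=np.array([[0,0,k],[3,0,k],[0,3,k],[0,0,k+2.]]))) for k in(-3,0,3)),key=lambda r:r.fun)
    return x0[0]+best.x[0]/1000,x0[1]+best.x[1]/1000,np.degrees(x0[2]+best.x[2]/20),best.fun
E
python3 - <<'E'
from fit import *
f=grab_frame("wrist");c=cam("wrist");print(state()["tool_pos"])
for t in("cap","jar"):
  for r in trace("wrist",t):
    if abs(r["location"][0]-250)<15: print(t,r["region"].sum(),fit(c,r["region"],np.array([.497,.191,np.radians(8)])))
for a,b in [([225,178.5],[282,184]),([226,176],[281,183])]:
  a=onz(c,a,.098);b=onz(c,b,.098);print(a,b,(a+b)/2,np.degrees(np.arctan2(*(b-a)[[1,0]])))
# top circle by edge
o=f.copy()
for yaw in (.14,):
    m=model(c,.4975,.191,yaw,.079);k=cv2.findContours((m>.5).astype(np.uint8),0,1)[0];
big=cv2.resize(f,None,fx=6,fy=6,interpolation=2);m6=cv2.resize(m,None,fx=6,fy=6)
cv2.drawContours(big,cv2.findContours((m6>.5).astype(np.uint8),0,1)[0],-1,(255,0,0),1)
save("ov",big[130*6:230*6,195*6:325*6])
E
```

```text
[0.49757615 0.18711594 0.19640188]
cap 2452 (np.float64(0.49560341445441436), np.float64(0.19238494793159755), np.float64(8.326325820345582), np.float64(0.0659733924142839))
jar 1118 (np.float64(0.5223404462733737), np.float64(0.19740412582706238), np.float64(-16.535564701975495), np.float64(0.6188035056153689))
jar 2489 (np.float64(0.4953414698714779), np.float64(0.19198604158134566), np.float64(12.165867366824083), np.float64(0.06115560580524182))
[0.49112987 0.22227864 0.098     ] [0.50089714 0.16398582 0.098     ] [0.49601351 0.19313223 0.098     ] -80.48815101243241
[0.49398477 0.22189097 0.098     ] [0.50165606 0.1652923  0.098     ] [0.49782041 0.19359163 0.098     ] -82.28125567414557
```

View pics/ov.png

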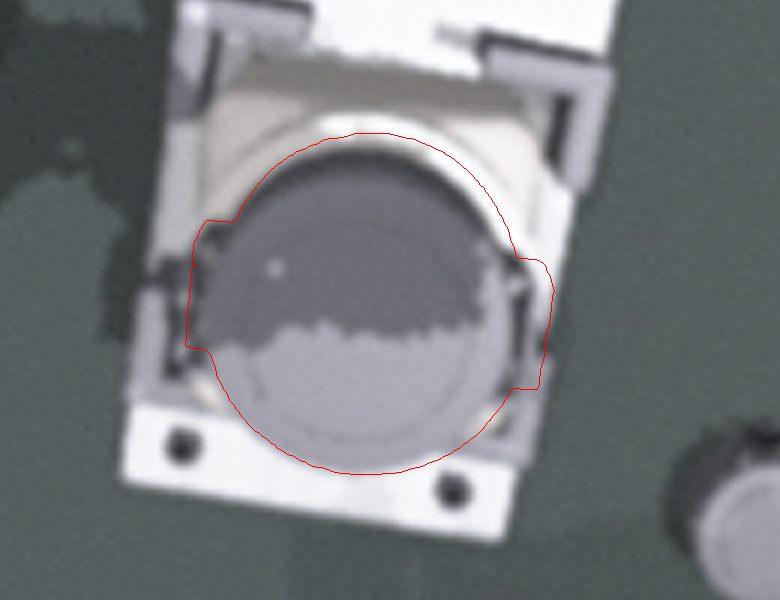

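The model outline should shift about 2.5 mm toward +y, and the yaw is smaller than 8°. I'll look from closer with the fingers in view.

Request:
play_rows --pt "0 0.003 -0.015" --pt "-0.001 0.003 -0.015" --pt "0 0 -0.015" --pt "0 0 -0.01" --pt "0 0 0" --pt "0 0 0" --turn '[-4, 0, 0, 0, 0, 0]'

```text
time: 6.1
tool_pos: [0.4965, 0.193, 0.141]
tool_rot: [-0.0, 0.995, 0.098, 0.0]
contact_force: [0.3, -0.5, 0.5]
gripper_width: 1.0
grasp_force: 0.0
```

Run:
```python
from fit import *
s=state();print(s["tool_pos"],np.degrees(np.arctan2(*q2R(s["tool_rot"])[[1,0],1])))
f=grab_frame("wrist");c=cam("wrist")
for t in("cap","tab_left","tab_right"):
  for r in trace("wrist",t): print(t,r["p"],r["location"],r["region"].sum(), fit(c,r["region"],np.array([.4965,.193,np.radians(6)])) if r["region"].sum()>3000 else "")
m=model(c,.4965,.1933,np.radians(6),.079)
big=cv2.resize(f,None,fx=4,fy=4,interpolation=2);m6=cv2.resize(m,None,fx=4,fy=4)
cv2.drawContours(big,cv2.findContours((m6>.5).astype(np.uint8),0,1)[0],-1,(255,0,0),1)
u=proj(c,[.4965,.1933,.1])[0].astype(int);print(u)
y0=min(max(u[1]-60,0),384-150);save("ov2",big[y0*4:y0*4+600,(u[0]-100)*4:(u[0]+100)*4]);print(y0)
```

```text
[0.49653837 0.1929751  0.14096536] -78.77011282816787
cap 0.93 [341.0, 228.5] 799 
cap 0.62 [257.7, 203.5] 3879 (np.float64(0.4957763566483187), np.float64(0.19230559643041073), np.float64(9.000501530212377), np.float64(0.04036637884266714))
cap 0.55 [170.8, 139.3] 1139 
tab_left 0.55 [227.7, 198.4] 103 
tab_right 0.53 [339.7, 214.7] 59 
tab_right 0.52 [293.3, 200.9] 91 
tab_right 0.44 [258.2, 201.5] 3792 (np.float64(0.49587065007493897), np.float64(0.1923697488457156), np.float64(8.575082810249071), np.float64(0.05329814884939976))
[259 199]
139
```

View pics/ov2.png

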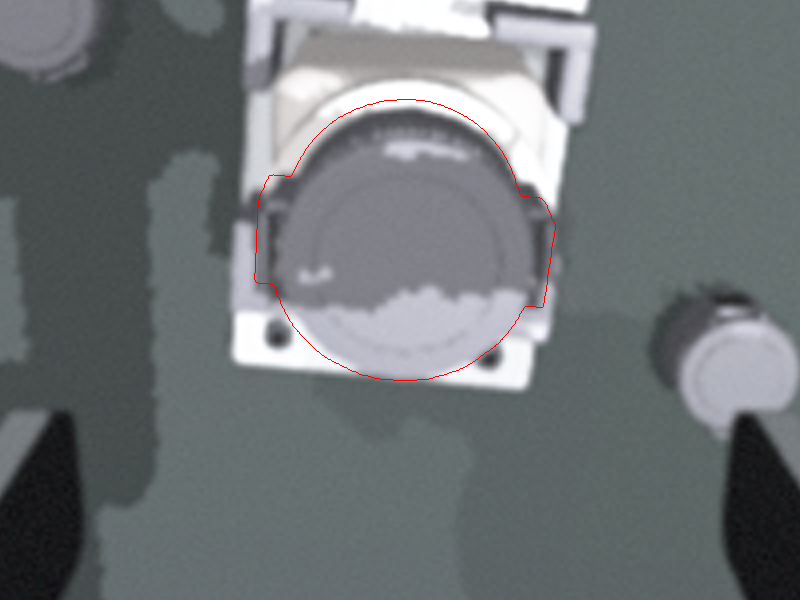

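The overlay fits: centre about (0.496,0.1927), yaw about 9°, so the fingers' line should be at -81°. The fingers, at x = 80 and 725 in the crop, sit symmetrically about it. I'll descend and close gently.

Request:
play_rows --pt "0 0 -0.01" --pt "0 0 -0.01" --pt "0 0 -0.01" --pt "0 0 -0.01" --pt "0 0 -0.01" --pt "0 0 0" --pt "0 0 0" --turn '[-2.2, 0, 0, 0, 0, 0, 0]'

```text
time: 7.18
tool_pos: [0.4964, 0.193, 0.0907]
tool_rot: [-0.0, 0.997, 0.079, 0.0]
contact_force: [0.3, -0.2, 0.3]
gripper_width: 0.999
grasp_force: 0.0
```

Request:
play_rows --pt "0 0 0" --pt "0 0 0" --pt "0 0 0" --pt "0 0 0" --turn '[0, 0, 0, 0]' --hand 0.063

```text
time: 7.68
tool_pos: [0.4962, 0.193, 0.0906]
tool_rot: [-0.0, 0.997, 0.079, 0.0]
contact_force: [-0.4, 0.3, -0.0]
gripper_width: 0.738
grasp_force: 0.0
```

Request:
play_rows --pt "0 0 0" --pt "0 0 0" --pt "0 0 0" --turn '[0, 0, 0]' --hand 0.059

```text
time: 8.05
tool_pos: [0.4961, 0.193, 0.0905]
tool_rot: [-0.0, 0.997, 0.079, -0.0]
contact_force: [-0.2, -1.3, -0.4]
gripper_width: 0.687
grasp_force: 0.0
```

Request:
play_rows --pt "0 0 0" --pt "0 0 0" --pt "0 0 0" --turn '[0, 0, 0]' --hand 0.057

```text
time: 8.43
tool_pos: [0.4962, 0.193, 0.0905]
tool_rot: [0.0, 0.997, 0.079, 0.0]
contact_force: [-0.6, -0.5, -0.3]
gripper_width: 0.666
grasp_force: 0.0
```

Request:
play_rows --pt "0 0 0" --pt "0 0 0" --pt "0 0 0" --turn '[0, 0, 0]' --hand 0.055

```text
time: 8.8
tool_pos: [0.4962, 0.193, 0.0905]
tool_rot: [-0.0, 0.997, 0.079, 0.0]
contact_force: [-0.1, -0.3, -0.1]
gripper_width: 0.645
grasp_force: 0.0
```

Run:
```python
from fit import *
s=state();print(s["tool_pos"],s["grasp_force"],s["gripper_width"],s["contact_force"])
f=grab_frame("wrist");c=cam("wrist");
for t in("cap",):
  for r in trace("wrist",t): print(t,r["p"],r["location"],r["region"].sum(), fit(c,r["region"],np.array([.4965,.193,np.radians(8)])) if r["region"].sum()>3000 else "")
save("w4",cv2.resize(f[130:330,140:380],None,fx=3,fy=3,interpolation=2))
```

```text
[0.4961788  0.19296403 0.09050785] 0.0 0.6446222629287953 [-0.05261655 -0.26929727 -0.09974307]
cap 0.9 [150.8, 150.1] 1556 
cap 0.65 [361.2, 246.8] 1233 
cap 0.62 [257.8, 225.1] 6070 (np.float64(0.49599126630617785), np.float64(0.19241219963005288), np.float64(11.748795450134017), np.float64(0.06320900191103662))
```

View pics/w4.png

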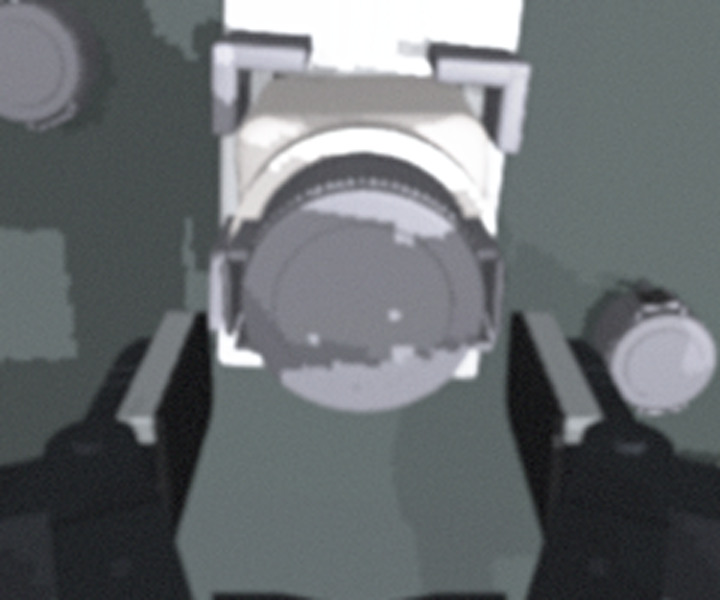

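The fingers (inner faces at x = 210 and 510, tips at y ≈ 315 in the crop) don't line up with the tabs at y ≈ 285. They look nearer to the camera, so higher than the nominal TCP. I'll check numerically.

Run:
```python
from fit import *
i=camera_info("wrist");M=np.array(i["mount"]);K,D,Rm,o=cam("wrist");print(K[1,2])
print("TCP px",proj((K,D,Rm,o),state()["tool_pos"]))
for px in([210,235],[310,235],[193,234.5],[314,234.5]):
  u=cv2.undistortPoints(np.array([[px]],float),K,D)[0,0]
  d=M[:3,:3]@[u[0],u[1],1]
  for hy in(.0275,.030,.0325): 
    k=(np.sign(d[1])*hy-M[1,3])/d[1]; print(px,hy,(M[:3,3]+k*d).round(4))
Rt=q2R(state()["tool_rot"])
for x in(-.011,0,.011):
  for w in(.0275,.0325):
    for z in(0,-.01,-.02): print(x,w,z,proj((K,D,Rm,o),state()["tool_pos"]+Rt@np.array([x,w,z])).round(1))
```

```text
191.1535738248348
TCP px [[259.79362216 219.0477848 ]]
[210, 235] 0.0275 [ 0.0078 -0.0275 -0.0402]
[210, 235] 0.03 [ 0.0014 -0.03   -0.0274]
[210, 235] 0.0325 [-0.005  -0.0325 -0.0146]
[310, 235] 0.0275 [ 0.0079  0.0275 -0.0405]
[310, 235] 0.03 [ 0.0017  0.03   -0.0281]
[310, 235] 0.0325 [-0.0045  0.0325 -0.0157]
[193, 234.5] 0.0275 [ 0.0258 -0.0275 -0.0759]
[193, 234.5] 0.03 [ 0.0211 -0.03   -0.0664]
[193, 234.5] 0.0325 [ 0.0163 -0.0325 -0.0569]
[314, 234.5] 0.0275 [ 0.0132  0.0275 -0.0505]
[314, 234.5] 0.03 [ 0.0075  0.03   -0.0391]
[314, 234.5] 0.0325 [ 0.0018  0.0325 -0.0276]
-0.011 0.0275 0 [[298.6 233.3]]
-0.011 0.0275 -0.01 [[300.6 239.9]]
-0.011 0.0275 -0.02 [[302.8 247.2]]
-0.011 0.0325 0 [[305.6 233.3]]
-0.011 0.0325 -0.01 [[308.  239.9]]
-0.011 0.0325 -0.02 [[310.6 247.2]]
0 0.0275 0 [[299.3 219. ]]
0 0.0275 -0.01 [[301.4 225. ]]
0 0.0275 -0.02 [[303.6 231.7]]
0 0.0325 0 [[306.5 219. ]]
0 0.0325 -0.01 [[308.9 225. ]]
0 0.0325 -0.02 [[311.6 231.6]]
0.011 0.0275 0 [[300.  204.2]]
0.011 0.0275 -0.01 [[302.2 209.5]]
0.011 0.0275 -0.02 [[304.5 215.4]]
0.011 0.0325 0 [[307.3 204.2]]
0.011 0.0325 -0.01 [[309.8 209.5]]
0.011 0.0325 -0.02 [[312.6 215.4]]
```

Run:
```python
from fit import *
f=grab_frame("scene");c=cam("scene");s=state();Rt=q2R(s["tool_rot"]);t=s["tool_pos"]
big=cv2.resize(f,None,fx=6,fy=6,interpolation=2)
P=[t+Rt@np.array([0,y,z]) for y in(-.0275,.0275) for z in(0,-.02,-.04)]
for k,p in enumerate(proj(c,P)): cv2.drawMarker(big,tuple(int(v) for v in (p+.5)*6),[(255,0,0),(255,255,0),(0,255,0)][k%3],0,12,1)
m6=cv2.resize(model(c,.496,.1926,np.radians(9),.079),None,fx=6,fy=6)
cv2.drawContours(big,cv2.findContours((m6>.5).astype(np.uint8),0,1)[0],-1,(0,0,255),1)
u=proj(c,[.496,.193,.115])[0].astype(int);x,y=u[0]-62,u[1]-50
save("sc",big[y*6:y*6+560,x*6:x*6+780])
```

```text
(no output)
```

View pics/sc.png

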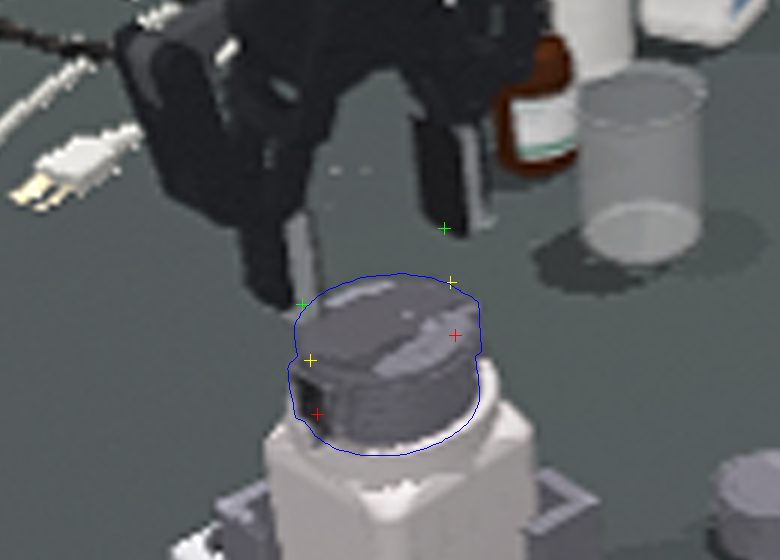

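The scene view shows the fingertips near the green marks, 40 mm above the reported TCP and above the cap top, which agrees with the wrist view. I'll rely on that: open, descend about 40 mm and close in steps.

Request:
play_rows --pt "0 0 0" --pt "0 0 0" --pt "0 0 0" --pt "0 0 0" --pt "0 0 -0.01" --pt "0 0 -0.01" --pt "0 0 -0.01" --pt "0 0 0" --turn '[0, 0, 0, 0, 0, 0, 0, 0]' --hand 0.0854

```text
time: 9.95
tool_pos: [0.495, 0.1927, 0.0588]
tool_rot: [0.0, 0.997, 0.079, -0.001]
contact_force: [1.5, 0.9, 0.2]
gripper_width: 0.999
grasp_force: 0.0
```

Request:
play_rows --pt "0 0 -0.005" --pt "0 0 -0.0045" --pt "0 0 0" --pt "0 0 0" --turn '[0, 0, 0, 0]'

```text
time: 10.45
tool_pos: [0.4963, 0.193, 0.0512]
tool_rot: [-0.0, 0.997, 0.079, 0.0]
contact_force: [-1.0, -0.0, 0.1]
gripper_width: 0.998
grasp_force: 0.0
```

Request:
play_rows --pt "0 0 0" --pt "0 0 0" --pt "0 0 0" --pt "0 0 0" --turn '[0, 0, 0, 0]' --hand 0.063

```text
time: 10.95
tool_pos: [0.4962, 0.193, 0.051]
tool_rot: [-0.0, 0.997, 0.079, 0.0]
contact_force: [-0.1, -0.0, 0.0]
gripper_width: 0.736
grasp_force: 0.0
```

Run:
```python
from fit import *
s=state();t=s["tool_pos"];Rt=q2R(s["tool_rot"]);print(t,s["contact_force"],s["grasp_force"],s["gripper_width"])
O=[]
for n in("scene","wrist"):
    f=grab_frame(n);c=cam(n)
    big=cv2.resize(f,None,fx=5 if n=="scene" else 2.5,fy=5 if n=="scene" else 2.5,interpolation=2);k=big.shape[0]/384
    P=[t+Rt@np.array([0,y,-.04]) for y in(-.0315,.0315)]+[[.496,.193,.084]]
    for p in proj(c,P): cv2.drawMarker(big,tuple(int(v) for v in (p+.5)*k),(255,0,0),0,8,1)
    u=proj(c,[.496,.193,.1])[0]*k; x,y=(max(int(u[0]-200),0),max(int(u[1]-280),0)); 
    O.append(cv2.copyMakeBorder(big[y:y+590,x:x+395],0,max(0,590-big[y:y+590].shape[0]),0,0,0))
save("two",np.hstack(O))
```

```text
[0.49618754 0.19297665 0.05103497] [-0.06738999 -0.02765389  0.0472551 ] 0.0 0.7363617175492886
```

View pics/two.png

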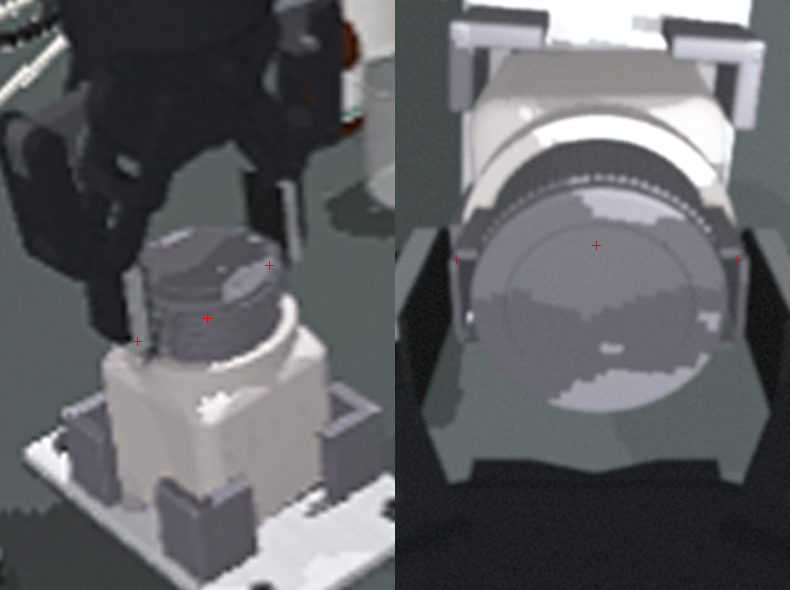

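The tips now flank the tabs, just above the collar. I'll close in steps.

Request:
play_rows --pt "0 0 0" --pt "0 0 0" --pt "0 0 0" --turn '[0, 0, 0]' --hand 0.059

```text
time: 11.42
tool_pos: [0.4963, 0.1927, 0.0512]
tool_rot: [0.0, 0.997, 0.079, 0.0]
contact_force: [-0.2, -2.3, 1.2]
gripper_width: 0.695
grasp_force: 7.0
```

Request:
play_rows --pt "0 0 0" --pt "0 0 0" --pt "0 0 0" --turn '[0, 0, 0]' --hand 0.057

```text
time: 11.8
tool_pos: [0.4963, 0.1929, 0.0515]
tool_rot: [0.0, 0.997, 0.079, 0.0]
contact_force: [-1.0, -3.6, 5.5]
gripper_width: 0.669
grasp_force: 10.8
```

Request:
play_rows --pt "0 -0.001 0.0005" --pt "0 0 0" --turn '[0, 0]' --hand 0.056

```text
time: 12.05
tool_pos: [0.4964, 0.1925, 0.0517]
tool_rot: [-0.001, 0.997, 0.079, 0.0]
contact_force: [-0.3, 0.2, 3.9]
gripper_width: 0.658
grasp_force: 12.8
```

Request:
play_rows --pt "0 0 0" --pt "0 0 0" --pt "0 0 0" --turn '[0, 0, 0]' --hand 0.055

```text
time: 12.42
tool_pos: [0.4964, 0.1924, 0.0519]
tool_rot: [-0.0, 0.997, 0.079, 0.0]
contact_force: [-1.5, 1.5, 5.2]
gripper_width: 0.647
grasp_force: 14.7
```

Request:
play_rows --pt "0 0 0.0005" --pt "0 0 0" --pt "0 0 0" --turn '[0, 0, 0]' --hand 0.0535

```text
time: 12.8
tool_pos: [0.4964, 0.1923, 0.0522]
tool_rot: [-0.0, 0.997, 0.079, 0.0]
contact_force: [-0.5, 2.1, 5.7]
gripper_width: 0.628
grasp_force: 17.5
```

Request:
play_rows --pt "0 0 0" --pt "0 0 0" --turn '[0, 0]' --hand 0.0522

```text
time: 13.05
tool_pos: [0.4965, 0.1922, 0.0525]
tool_rot: [-0.0, 0.997, 0.079, 0.0]
contact_force: [-0.6, 2.1, 5.5]
gripper_width: 0.616
grasp_force: 20.3
```

Run:
```python
from h import *
s=state();print(s["contact_force"],s["ft_torque"],s["tool_pos"],s["joint_pos"],s["grasp_force"])
```

```text
[-0.56861168  2.10997093  5.47944593] [0.30287463 0.14858925 0.02203893] [0.49646987 0.19223909 0.05245064] [ 2.29380473e-01 -3.42661547e-02  1.95019558e+00  4.02465814e-04
  1.22494187e+00  1.64245407e+00] 20.292490124702454
```

Request:
play_rows --pt "0 0 0" --pt "0 0 0" --pt "0 0 0" --pt "0 0 0" --pt "0 0 0" --pt "0 0 0" --turn '[2, 3, 3, 3, 3, 3]'

```text
time: 13.8
tool_pos: [0.4968, 0.1919, 0.0525]
tool_rot: [0.0, 0.974, 0.226, 0.001]
contact_force: [-0.0, 0.7, 5.2]
gripper_width: 0.618
grasp_force: 20.1
```

```bash
cat > st.py <<'E'
from h import *
s=state();print(s["contact_force"].round(2),s["ft_torque"].round(3),s["tool_pos"].round(4),"yaw",np.degrees(np.arctan2(*q2R(s["tool_rot"])[[1,0],1])).round(2),s["grasp_force"].round(1),(s["gripper_width"]*85.4).round(2),s["time"])
E
python3 st.py
```

```text
Traceback (most recent call last):
  File "st.py", line 2, in <module>
    s=state();print(s["contact_force"].round(2),s["ft_torque"].round(3),s["tool_pos"].round(4),"yaw",np.degrees(np.arctan2(*q2R(s["tool_rot"])[[1,0],1])).round(2),s["grasp_force"].round(1),(s["gripper_width"]*85.4).round(2),s["time"])
                                                                                                                                                                   ^^^^^^^^^^^^^^^^^^^^^^
AttributeError: 'float' object has no attribute 'round'
```

```bash
sed -i 's/s\["grasp_force"\].round(1),(s\["gripper_width"\]\*85.4).round(2)/s["grasp_force"],s["gripper_width"]*85.4/' st.py; python3 st.py
```

```text
[-0.05  0.69  5.22] [ 0.129  0.005 -0.107] [0.4968 0.1919 0.0525] yaw -63.89 20.055923759937286 52.75032870966047 13.8
```

Request:
play_rows --pt "0 0 0" --pt "0 0 0" --pt "0 0 0" --pt "0 0 0" --turn '[3, 3, 3, 3]'

```text
time: 14.3
tool_pos: [0.4971, 0.1919, 0.0528]
tool_rot: [0.0, 0.945, 0.327, 0.001]
contact_force: [0.5, 0.1, 5.9]
gripper_width: 0.62
grasp_force: 19.9
```

```bash
python3 st.py
```

```text
[0.52 0.09 5.94] [ 0.106  0.014 -0.108] [0.4971 0.1919 0.0528] yaw -51.89 19.854061603546143 52.959726067724716 14.3
```

Request:
play_rows --pt "0 0 0" --pt "0 0 0" --pt "0 0 0" --pt "0 0 0" --turn '[3, 3, 3, 3]'

```text
time: 14.8
tool_pos: [0.497, 0.192, 0.0529]
tool_rot: [0.0, 0.906, 0.424, 0.001]
contact_force: [-1.8, -0.1, 6.2]
gripper_width: 0.618
grasp_force: 20.0
```

```bash
python3 st.py
```

```text
[-1.78 -0.13  6.18] [ 0.115  0.065 -0.055] [0.497  0.192  0.0529] yaw -39.89 19.97990906238556 52.79882865785826 14.8
```

Request:
play_rows --pt "0 0 0" --pt "0 0 0" --pt "0 0 0" --pt "0 0 0" --turn '[3, 3, 3, 3]'

```text
time: 15.3
tool_pos: [0.497, 0.192, 0.0529]
tool_rot: [0.0, 0.857, 0.516, 0.001]
contact_force: [-0.1, 0.5, 7.0]
gripper_width: 0.616
grasp_force: 19.8
```

```bash
python3 st.py
```

```text
[-0.12  0.51  6.98] [ 0.103  0.116 -0.084] [0.497  0.192  0.0529] yaw -27.89 19.808540046215057 52.57539268173052 15.3
```

Request:
play_rows --pt "0 0 0" --pt "0 0 0" --pt "0 0 0" --turn '[2, 2, 2]'

```text
time: 15.68
tool_pos: [0.4969, 0.1919, 0.0528]
tool_rot: [0.0, 0.829, 0.56, 0.001]
contact_force: [-0.4, 0.8, 7.6]
gripper_width: 0.617
grasp_force: 19.7
```

```bash
python3 st.py
```

```text
[-0.39  0.83  7.56] [ 0.085  0.117 -0.133] [0.4969 0.1919 0.0528] yaw -21.92 19.664253294467926 52.69583560435645 15.675
```

Request:
play_rows --pt "0 0 0" --pt "0 0 0" --turn '[1.5, 1]'

```text
time: 15.92
tool_pos: [0.4966, 0.1922, 0.0528]
tool_rot: [-0.0, 0.816, 0.577, 0.001]
contact_force: [-1.4, 2.4, 6.9]
gripper_width: 0.615
grasp_force: 20.1
```

```bash
python3 st.py
```

```text
[-1.42  2.37  6.86] [ 0.298  0.298 -0.113] [0.4966 0.1922 0.0528] yaw -19.47 20.052204430103302 52.52417252194512 15.925
```

Request:
play_rows --pt "0 0 0" --pt "0 0 0" --turn '[1, 1]'

```text
time: 16.18
tool_pos: [0.4967, 0.1922, 0.0528]
tool_rot: [0.0, 0.806, 0.592, 0.001]
contact_force: [-1.5, 0.9, 6.3]
gripper_width: 0.615
grasp_force: 20.1
```

```bash
python3 st.py
```

```text
[-1.52  0.92  6.27] [ 0.16   0.193 -0.182] [0.4967 0.1922 0.0528] yaw -17.47 20.07123827934265 52.54883765016077 16.175
```

Request:
play_rows --pt "0 0 0" --pt "0 0 0" --turn '[1, 0]'

```text
time: 16.42
tool_pos: [0.4968, 0.1921, 0.0528]
tool_rot: [0.0, 0.801, 0.598, 0.001]
contact_force: [-1.1, 1.1, 7.7]
gripper_width: 0.616
grasp_force: 20.1
```

```bash
python3 st.py
```

```text
[-1.12  1.06  7.69] [ 0.186  0.26  -0.181] [0.4968 0.1921 0.0528] yaw -16.5 20.092089772224426 52.576745526565375 16.425
```

Request:
play_rows --pt "0 0 0" --pt "0 0 0" --turn '[1, 0]'

```text
time: 16.68
tool_pos: [0.4968, 0.1921, 0.0528]
tool_rot: [0.0, 0.796, 0.605, 0.001]
contact_force: [-1.9, 0.8, 6.5]
gripper_width: 0.616
grasp_force: 20.1
```

```bash
python3 st.py
```

```text
[-1.91  0.78  6.5 ] [ 0.159  0.228 -0.228] [0.4968 0.1921 0.0528] yaw -15.5 20.05020707845688 52.58963705934684 16.675
```

Request:
play_rows --pt "0 0 0" --pt "0 0 0" --turn '[1, 0]'

```text
time: 16.92
tool_pos: [0.4967, 0.1921, 0.0528]
tool_rot: [0.0, 0.791, 0.612, 0.0]
contact_force: [-0.8, 0.2, 7.4]
gripper_width: 0.616
grasp_force: 20.1
```

```bash
python3 st.py
```

```text
[-0.83  0.18  7.45] [ 0.188  0.206 -0.345] [0.4967 0.1921 0.0528] yaw -14.52 20.10589063167572 52.640521638974086 16.925
```

Request:
play_rows --pt "0 0 0" --pt "0 0 0" --turn '[0.7, 0]'

```text
time: 17.18
tool_pos: [0.4967, 0.1921, 0.0528]
tool_rot: [0.0, 0.787, 0.617, 0.0]
contact_force: [-1.6, 0.3, 6.9]
gripper_width: 0.62
grasp_force: 20.2
```

```bash
python3 st.py
```

```text
[-1.58  0.34  6.94] [ 0.151  0.259 -0.447] [0.4967 0.1921 0.0528] yaw -13.85 20.15833228826523 52.9077193585083 17.175
```

End stop felt: the moment rose from about 0.15 to 0.45 N m. I'll ease off slightly and lift straight up.

Request:
play_rows --pt "0 0 0" --pt "0 0 0.002" --pt "0 0 0.003" --pt "0 0 0.003" --pt "0 0 0" --turn '[-1.2, 0, 0, 0, 0]'

```text
time: 17.8
tool_pos: [0.4959, 0.1916, 0.06]
tool_rot: [0.0, 0.793, 0.609, -0.001]
contact_force: [0.2, 0.2, -0.5]
gripper_width: 0.614
grasp_force: 20.0
```

```bash
python3 st.py
```

```text
[ 0.2   0.17 -0.48] [ 0.138  0.069 -0.011] [0.4959 0.1916 0.06  ] yaw -14.95 20.04650205373764 52.459959655046575 17.8
```

Request:
play_rows --pt "0 0 0.004" --pt "0 0 0.005" --pt "0 0 0.005" --pt "0 0 0.006" --pt "0 0 0.01" --pt "0 0 0.01" --pt "0 0 0.02" --pt "0 0 0.02" --turn '[0, 0, 0, 0, 0, 0, 0, 0]'

```text
time: 18.8
tool_pos: [0.4964, 0.192, 0.1418]
tool_rot: [0.0, 0.793, 0.609, 0.0]
contact_force: [0.5, -0.2, -0.2]
gripper_width: 0.616
grasp_force: 20.0
```

Request:
play_rows --pt "0 0 0.01" --pt "0 0 0.01" --pt "0 0 0" --pt "0 0 0" --turn '[0, 0, 0, 0]'

```text
time: 19.3
tool_pos: [0.4957, 0.1918, 0.1593]
tool_rot: [-0.0, 0.793, 0.609, -0.001]
contact_force: [0.5, 0.3, -1.4]
gripper_width: 0.619
grasp_force: 20.0
```

```bash
python3 st.py
python3 - <<'E'
from fit import *
f=grab_frame("scene");c=cam("scene");s=state()
for t in("cap","jar"):
  for r in trace("scene",t)[:3]: print(t,r["p"],r["location"],r["region"].sum())
x=s["tool_pos"]
for dz in(.02,.03,.04): print(dz,proj(c,[x[0],x[1],x[2]+dz+.0]))
cv2.imwrite("pics/sl.png",cv2.cvtColor(cv2.resize(f[140:300,100:340],None,fx=3.3,fy=3.3,interpolation=2),4))
E
```

```text
[ 0.47  0.34 -1.45] [-0.062  0.031 -0.05 ] [0.4957 0.1918 0.1593] yaw -14.97 20.014999508857727 52.89332321170716 19.3
cap 0.89 [250.1, 251.6] 309
cap 0.76 [134.0, 283.2] 449
cap 0.67 [173.0, 181.4] 446
jar 0.96 [185.0, 246.9] 1822
0.02 [[179.96914437 188.31344615]]
0.03 [[179.37393988 183.33083116]]
0.04 [[178.76943127 178.28066388]]
```

View pics/sl.png

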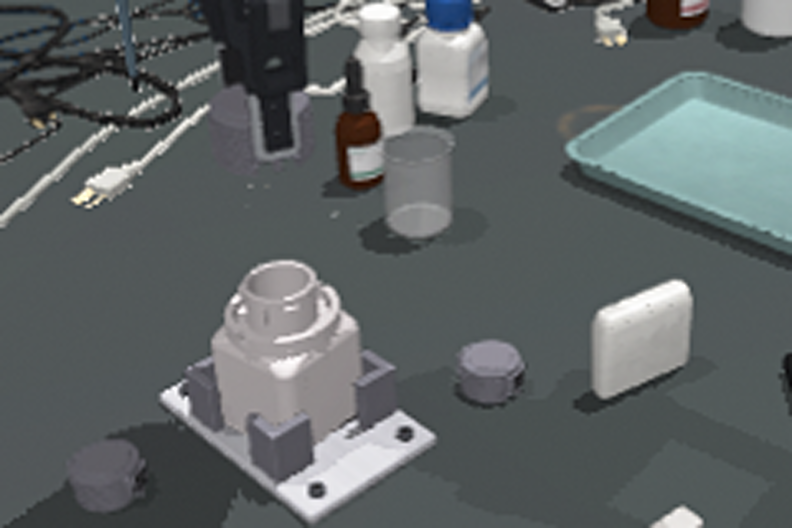

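The cap is in the gripper, at crop (262,130), and the jar is seated upright in the holder. Next is the move to the tray with the fingers turned across it. With the cap underside about 26 mm above the reported TCP, I'll descend by force feel.

Request:
play_rows --pt "0.005 -0.03 0" --pt "0.005 -0.045 0" --pt "0.005 -0.05 0" --pt "0.005 -0.05 0" --pt "0.005 -0.05 0" --pt "0.005 -0.05 0" --pt "0.005 -0.05 0" --pt "0.005 -0.045 0" --turn '[-8, -8, -8, -8, -8, -8, -8, -8]'

```text
time: 20.45
tool_pos: [0.5359, -0.1798, 0.1595]
tool_rot: [-0.0, 0.996, 0.094, -0.0]
contact_force: [0.7, -0.5, -0.7]
gripper_width: 0.617
grasp_force: 19.8
```

Request:
play_rows --pt "0.006 -0.03 -0.01" --pt "0.005 -0.018 -0.02" --pt "0 0 -0.03" --pt "0 0 -0.03" --pt "0 0 -0.03" --pt "0 0 -0.015" --pt "0 0 0" --pt "0 0 0" --turn '[0, 0, 0, 0, 0, 0, 0, 0]'

```text
time: 21.45
tool_pos: [0.5482, -0.2266, 0.0265]
tool_rot: [0.001, 0.995, 0.096, 0.001]
contact_force: [-0.2, -0.2, -1.1]
gripper_width: 0.617
grasp_force: 20.0
```

```bash
python3 st.py
python3 - <<'E'
from fit import *
x=state()["tool_pos"]
for n in("top","scene","wrist"):
  grab_frame(n);c=cam(n)
  for t in("cap","tray","tweezers"):
    for r in trace(n,t)[:3]: print(n,t,round(r["p"],2),np.round(r["location"]),r["region"].sum(),onz(c,r["location"],x[2]+.045 if t=="cap" else .01).round(3))
  print(proj(c,[x[0],x[1],x[2]+.04]))
E
```

```text
[-0.23 -0.16 -1.06] [ 0.077 -0.017 -0.013] [ 0.5482 -0.2266  0.0265] yaw -78.97 20.02392679452896 52.68049800856162 21.45
top cap 0.58 [228. 215.] 148 [0.441 0.081 0.071]
top cap 0.53 [149. 194.] 160 [0.501 0.287 0.071]
top tray 0.71 [321. 176.] 1690 [ 0.55  -0.177  0.01 ]
[[343.20665157 172.69719606]]
scene cap 0.87 [249. 254.] 283 [0.381 0.13  0.071]
scene cap 0.76 [130. 283.] 421 [0.45  0.324 0.071]
scene cap 0.53 [323. 164.] 240 [ 0.538 -0.233  0.071]
scene tray 0.96 [318. 189.] 2593 [ 0.534 -0.215  0.01 ]
scene tray 0.2 [292. 242.] 800 [ 0.416 -0.01   0.01 ]
[[318.32063978 165.5948985 ]]
wrist cap 0.77 [259. 253.] 9241 [ 0.547 -0.226  0.071]
wrist tray 0.79 [266. 165.] 46416 [ 0.583 -0.224  0.01 ]
wrist tweezers 0.71 [272. 318.] 1212 [ 0.452 -0.256  0.01 ]
[[261.15081252 247.19689936]]
```

Request:
play_rows --pt "0 0 -0.012" --pt "0 0 -0.012" --pt "0 0 -0.01" --pt "0 0 -0.006" --pt "0 0 -0.004" --pt "0 0 0" --pt "0 0 0" --turn '[0, 0, 0, 0, 0, 0, 0]'

```text
time: 22.92
tool_pos: [0.5475, -0.2263, -0.0185]
tool_rot: [0.0, 0.995, 0.096, 0.0]
contact_force: [-0.1, 0.4, 0.9]
gripper_width: 0.617
grasp_force: 20.0
```

Request:
play_rows --pt "0 0 -0.001" --pt "0 0 -0.001" --pt "0 0 -0.001" --pt "0 0 0" --turn '[0, 0, 0, 0]'

```text
time: 23.42
tool_pos: [0.5471, -0.2259, -0.0221]
tool_rot: [-0.0, 0.995, 0.096, -0.0]
contact_force: [-0.2, 0.7, -0.9]
gripper_width: 0.614
grasp_force: 20.0
```

Request:
play_rows --pt "0 0 -0.001" --pt "0 0 0" --turn '[0, 0]'

```text
time: 23.68
tool_pos: [0.5471, -0.226, -0.0231]
tool_rot: [-0.0, 0.995, 0.096, -0.0]
contact_force: [-0.4, -0.2, -1.2]
gripper_width: 0.618
grasp_force: 20.0
```

Request:
play_rows --pt "0 0 -0.001" --pt "0 0 0" --turn '[0, 0]'

```text
time: 23.92
tool_pos: [0.5471, -0.226, -0.0241]
tool_rot: [-0.0, 0.995, 0.096, -0.0]
contact_force: [0.4, 0.2, -1.3]
gripper_width: 0.617
grasp_force: 20.0
```

Request:
play_rows --pt "0 0 -0.001" --pt "0 0 0" --turn '[0, 0]'

```text
time: 24.18
tool_pos: [0.5473, -0.2262, -0.0243]
tool_rot: [0.0, 0.995, 0.096, -0.0]
contact_force: [-2.4, 1.1, 4.2]
gripper_width: 0.617
grasp_force: 20.1
```

Request:
play_rows --pt "0 0 -0.001" --pt "0 0 0" --turn '[0, 0]'

```text
time: 24.42
tool_pos: [0.5473, -0.2264, -0.0244]
tool_rot: [0.0, 0.995, 0.096, -0.0]
contact_force: [-4.3, 1.1, 10.5]
gripper_width: 0.616
grasp_force: 20.0
```

Floor felt. I'll relieve the press and open in steps.

Request:
play_rows --pt "0 0 0.001" --pt "0 0 0" --turn '[0, 0]'

```text
time: 24.68
tool_pos: [0.5474, -0.2263, -0.0244]
tool_rot: [0.0, 0.995, 0.096, 0.0]
contact_force: [-2.2, -0.1, 5.5]
gripper_width: 0.619
grasp_force: 20.2
```

Request:
play_rows --pt "0 0 0" --pt "0 0 0" --turn '[0, 0]' --hand 0.057

```text
time: 24.92
tool_pos: [0.5473, -0.2261, -0.0252]
tool_rot: [0.0, 0.995, 0.096, 0.0]
contact_force: [0.6, 0.2, 0.4]
gripper_width: 0.667
grasp_force: 10.9
```

Request:
play_rows --pt "0 0 0" --pt "0 0 0" --turn '[0, 0]' --hand 0.062

```text
time: 25.18
tool_pos: [0.547, -0.2259, -0.0253]
tool_rot: [-0.0, 0.995, 0.096, -0.0]
contact_force: [0.3, -0.9, -0.9]
gripper_width: 0.726
grasp_force: 0.0
```

Request:
play_rows --pt "0 0 0" --pt "0 0 0" --pt "0 0 0" --pt "0 0 0" --turn '[0, 0, 0, 0]' --hand 0.0854

```text
time: 25.68
tool_pos: [0.5472, -0.226, -0.025]
tool_rot: [0.0, 0.995, 0.096, 0.0]
contact_force: [0.8, 0.7, 0.0]
gripper_width: 1.002
grasp_force: 0.0
```

Request:
play_rows --pt "0 0 0.005" --pt "0 0 0.01" --pt "0 0 0.02" --pt "0 0 0.03" --pt "0 0 0.04" --pt "0 0 0.04" --pt "0 0 0.04" --pt "0 0 0" --turn '[0, 0, 0, 0, 0, 0, 0, 0]'

```text
time: 26.68
tool_pos: [0.5501, -0.2276, 0.167]
tool_rot: [0.003, 0.995, 0.096, 0.004]
contact_force: [1.1, 0.4, -0.1]
gripper_width: 0.997
grasp_force: 0.0
```

```bash
python3 st.py
python3 - <<'E'
from fit import *
for n in("wrist","scene","top"):
  f=grab_frame(n);c=cam(n)
  for t,z in(("cap",.02),("cap_top",.034),("tray",.005),("tweezers",.008),("jar",.05)):
    for r in trace(n,t)[:3]: print(n,t,round(r["p"],2),np.round(r["location"]),r["region"].sum(),onz(c,r["location"],z).round(3),
       fit(c,r["region"],np.array([.5473,-.2264,np.radians(11)]),.003) if n=="wrist" and t=="cap" else "")
E
```

```text
[ 1.05  0.43 -0.09] [-0.019  0.032 -0.046] [ 0.5501 -0.2276  0.167 ] yaw -78.97 0.0 85.18628518160885 26.675
wrist cap 0.82 [254. 175.] 1803 [ 0.544 -0.222  0.02 ] (np.float64(0.5452320010354329), np.float64(-0.2247092935561874), np.float64(11.707978495811794), np.float64(0.08228941031866777))
wrist cap 0.82 [ 14. 202.] 871 [0.452 0.072 0.02 ] (np.float64(0.5473), np.float64(-0.2264), np.float64(2.4056330730376514), np.float64(1.0))
wrist cap_top 0.96 [ 16. 206.] 857 [0.453 0.058 0.034] 
wrist cap_top 0.76 [256. 175.] 1811 [ 0.547 -0.223  0.034] 
wrist tray 0.62 [260. 200.] 28177 [ 0.509 -0.236  0.005] 
wrist tweezers 0.58 [270. 244.] 646 [ 0.452 -0.261  0.008] 
scene cap 0.83 [317. 184.] 325 [ 0.54  -0.216  0.02 ] 
scene cap 0.75 [250. 252.] 313 [0.436 0.085 0.02 ] 
scene cap 0.75 [130. 286.] 464 [0.501 0.309 0.02 ] 
scene cap_top 0.82 [130. 283.] 398 [0.492 0.31  0.034] 
scene cap_top 0.77 [316. 182.] 365 [ 0.533 -0.203  0.034] 
scene cap_top 0.76 [248. 253.] 316 [0.423 0.102 0.034] 
scene tray 0.97 [320. 195.] 2522 [ 0.515 -0.204  0.005] 
scene tray 0.65 [188. 247.] 1786 [0.547 0.163 0.005] 
scene jar 0.78 [187. 246.] 1867 [0.5   0.189 0.05 ] 
top cap 0.67 [150. 193.] 165 [0.511 0.296 0.02 ] 
top cap 0.64 [334. 178.] 80 [ 0.543 -0.211  0.02 ] 
top cap 0.5 [228. 216.] 131 [0.444 0.084 0.02 ] 
top cap_top 0.61 [229. 216.] 147 [0.441 0.079 0.034] 
top cap_top 0.43 [148. 189.] 164 [0.518 0.296 0.034] 
top tray 0.66 [321. 174.] 1863 [ 0.556 -0.18   0.005] 
top tweezers 0.58 [186. 196.] 634 [0.501 0.198 0.008] 
top jar 0.81 [185. 197.] 693 [0.495 0.196 0.05 ]
```

The cap stands on the tray floor at about (0.546,-0.225), the tweezers haven't moved, and the jar is still in the holder. I'll hand in.

```bash
python3 -c "
from plant import *
print(job_done())"
```

```text
the job is handed in; nothing more can be done
None
```

The cap is off the jar and, as measured from the wrist camera, stands on the tray floor at about (0.546, -0.225), clear of the tweezers; the jar is still in its holder, and the job was handed in (no verdict shown) at about 27 s of 61 s.

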